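Roll-off sorting board at the workshop bench

ROBOT

A 6-joint arm with a two-finger parallel gripper is mounted at the origin on the work surface. World frame = base frame: x ahead of the robot, y to its left, z up, the work surface at z = 0. Lengths are in m, angles in degrees, forces in N, time in s.
With the tool pointing down it reaches from about 0.275 to 0.975 m from the base axis. Payload 8.4 kg.
Tool frame: the origin (TCP) lies at the very end of the fingers, on their centre line; the grasp point (between the pads) lies grip_point_offset behind it (grip_point_offset is the distance from the TCP to the grasp point, in m); z points along the fingers, y is the direction in which the jaws open and shut (so a half turn about z gives the same grasp; the last joint's range is limited). The gripper opens to 92 mm and grips with 3 to 60 N. Pads are 20 mm wide; open, the fingers measure 128 mm over their backs; the gripper's body (75 mm by 189 mm) begins 69 mm behind the grasp point.
Start: joints at [-66.028, 20.225, 93.587, -0, 66.188, -0.138], TCP at [0.255, -0.57, 0.215] pointing down, gripper open.
Joint ranges: [-150.9, 150.9], [-52.94, 120.26], [3.33, 152.33], [-74.26, 254.26], [0, 154.13], [-172.89, 172.89]. Speed limits (degrees/s): [127.2, 127.2, 159.86, 180, 180, 180].

INTERFACE

Orientations are given as [roll, pitch, yaw] about the fixed x, y, z axes, in that order (R = Rz(yaw) Ry(pitch) Rx(roll)).
In Python, from bench import * gives the robot as it stands.
- The arm moves only by the shell command python3 -m crank 'ROWS' [FORCE]. ROWS is JSON, a list that holds one entry, the list of rows, each a list of 7 numbers: the shift along the world's x, y, z in mm, then the turn, a rotation vector about the world's x, y, z in rad, then the finger opening in mm, from 0 to 91.9. A call has 1 to 12 rows; each row shifts and turns the commanded pose from where the row before left it; what a row does not reach is not made up. A row lasts 1/10 s, in which the tool goes at most 50 mm and 8.59 degrees, less where a joint would pass 70% of its speed; a pose out of reach is approached as far as the arm can. A call with a gripper value outside its range is refused whole. The fingers move at their own pace and stop on an object; FORCE is the grip in N (left out, the last holds). Time passes only in rows, so rows that do not move let the fingers close. It gives the time, the measured TCP pose, the force and the opening at its end, in the units of the state.
- get_obs(): the state, without advancing time (a new reading comes with each control period).
- get_image(name): name is "side" or "top" or "wrist"; returns a dict with "image" (384x512x3 uint8, red, green, blue), "z_map" (384x512 float32, m along the optical axis (not along the pixel's ray), 0 where there is no reading), "vfov" (degrees; the focal length in pixels is half the picture's height over the tangent of half this angle, whatever the lens; pixels are square), "cx", "cy" (the principal point, pixels), "extrinsics" (4x4, takes a point from camera to world coordinates); the wrist camera has in their place "T_tool_cam" (4x4, takes a point from camera to tool coordinates, whose origin is the TCP and whose axes are the flange's). Camera axes: x right, y up, looking along -z (the intrinsics and any distortion apply to the point x, -y, -z); pixel columns grow to the right and rows downward; lengths in m; the calibration is good to about 2 mm. A picture is of the moment at which its call begins: read the wrist's pose just before it.
- job_done(): hands the job in, once; it reports no verdict.
Trained networks look in a picture, given as the dict that the camera call returned (one of the last four; its "shot" number tells which), for a name from the list of things; names that differ only in an ending like _2 or _b are one class to them, and where a whole thing is asked for, a point or a joint stands for the part that bears it (a point fixed in the world has none). Each returns a list of dicts, best first, with "conf" (0 to 1); they miss things now and then, are a little off and sometimes report something else, mostly with a low value. They report only what shows in the picture. A call takes as long as a camera call.
- regions_of(target, picture): "region" (384x512 bool, what is visible of it).
- landmark_of(target, picture): "at" ([x, y, z] in m, in world coordinates, good to about 4 mm: a listed point, or the origin of a listed thing).
The state is a dict: "time_s": time; "qpos": joint angles; "joint_vel": joint speeds; "joint_torque": joint torques, N m; "tcp_pos": TCP position; "ee_rot": TCP orientation; "force": force on the tool from outside, world axes, zero at the start; "moment": the same for the moment, N m; "gripper_width": opening from 0.0 (shut) to 1.0 (fully open).
Only numpy, scipy, OpenCV 4.12 (cv2) and the standard library are available. Lean on these libraries where they do the work, as an engineer would, in place of code of your own. Each camera call takes 0.05 s, during which the arm holds its last target.

TASK

Sort the loose hardware lying on the hinged wooden board: lift the board's bar handle so that the two steel balls roll off into the catch trough by themselves while the hex nut and the square plate stay lying on it, then lower the board back onto its rest. Then pick up the nut and the plate and put them in the square tray, and take the two balls out of the trough and put them in the round tin. Do not touch the balls while they are on the board, and leave the bottle, the jar and the wrench where they stand.

Things in the scene. Friction and masses are not known exactly. Their poses are not given: they have to be found in the camera images.
- sorter: Grey steel frame, fixed, 250 mm (x) by 245 mm (y). Origin on the bench below it; x from handle end to trough, y along the hinge, z up. All offsets below are in this frame. Its plywood board is hinged along y at x 48, z 48 mm; level, its top is at z 55 and spans x -105 to 60, y -110 to 110 mm. Rims 5 mm thick, 12 mm high on both sides and the handle end; the end at x 60 is open.
- trough_mid (a point): Middle of the lowest line of the steel catch trough beyond the board's open end, at x 102, z 29 mm. Inside x 66 to 138, y -113 to 113 mm. Shallow V floor (8 degrees): a ball at rest has its centre at x 102, z 45 mm and may stop anywhere along y. Wall tops above the bench: near 42 mm, ends 67 mm, far 85 mm.
- bar_mid (a point): Middle of a fixed round light bar over the trough, 14 mm thick, along y at x 108, z 155 mm, held at y +-119 mm by 8 mm rods that rise behind the far wall at x 143 mm. It blocks a vertical tool from the balls; a tool leaning back 25 to 40 degrees over the board (fingers pointing down and towards the frame's +x) reaches them.
- board (a joint): Hinge angle of the board in rad: 0 = level on its rest, grows to 0.7 as the handle end is lifted and the open end dips. Falls back by its own weight (about 3 N at the handle). The balls have a little rolling resistance: they start to roll at about 0.06 rad; the flat parts begin to slide at 0.4 rad or more.
- board_handle (a point): Middle of the board's handle: a steel bar 10 mm thick, 108 mm long, along the frame's y, joined to the board by two 8 mm stalks 50 mm either side of the middle. With the board level it is at x = -140 mm, z = 68 mm, 35 mm off the board's end rim; it moves with the board.
- ball_a_center (a point): Centre of a plain steel ball, 30 mm diameter, 0.11 kg. Starts on the board.
- ball_b_center (a point): Centre of the other steel ball, same as the first.
- nut_center (a point): Centre of a steel hex nut lying flat, 36 mm across flats, 18 mm high, 24 mm hole, 0.10 kg. Starts on the board. z is its bore axis; its x axis is square to one pair of flats (the others 60 degrees on).
- plate_center (a point): Centre of a square steel plate with four screw holes lying flat, 36 x 36 x 10 mm, 0.09 kg, sides along its x and y. Starts on the board.
- tin: Round open steel tin for the balls, fixed, outside diameter 112 mm, 45 mm high, wall 3 mm, floor 4 mm. Origin: centre of its underside.
- tray: Square open grey plastic tray for the nut and the plate, fixed, 115 x 115 mm outside, 45 mm high, walls and floor 4 mm, sides along its x and y. Origin: centre of its underside.
- bottle: Bystander: green bottle, 64 mm diameter, 190 mm tall, upright. Origin: centre of its underside.
- jar: Bystander: white jar with black cap, 72 mm diameter, 90 mm tall, upright. Origin: centre of its underside.
- wrench: Bystander: steel wrench lying flat on the bench, about 180 mm long along its x. Origin: its middle, on the bench.

How it is judged (in metres and radians):
On the way, in this order (a step that is already met when the one before it is completed fails the run):
1. the board is lifted by its handle end (value of joint board above 0.05 rad), for 0.1 s.
2. both balls lie in the trough, the nut and the plate are still on the board, and the board is back down on its rest (x of ball_a_center in the frame of sorter between 0.066 and 0.138 m and y of ball_a_center in the frame of sorter between -0.116 and 0.116 m and z of ball_a_center in the frame of sorter between 0.02 and 0.065 m and x of ball_b_center in the frame of sorter between 0.066 and 0.138 m and y of ball_b_center in the frame of sorter between -0.116 and 0.116 m and z of ball_b_center in the frame of sorter between 0.02 and 0.065 m and x of nut_center in the frame of sorter between -0.105 and 0.06 m and y of nut_center in the frame of sorter between -0.11 and 0.11 m and z of nut_center in the frame of sorter between 0.05 and 0.08 m and x of plate_center in the frame of sorter between -0.105 and 0.06 m and y of plate_center in the frame of sorter between -0.11 and 0.11 m and z of plate_center in the frame of sorter between 0.05 and 0.08 m and value of joint board below 0.03 rad), for 0.2 s.
At the end, for the whole second after the job is handed in: Both balls lie at rest inside the round tin (centres within 50 mm of its axis, below its rim), the nut and the plate lie at rest inside the square tray (centres within 53 mm of its middle each way, below its rim), and the board is down on its rest (within 0.03 rad) (horizontal distance between each of ball_a_center, ball_b_center and tin below 0.05 m and z of each of ball_a_center, ball_b_center in the frame of tin below 0.042 m and linear speed of each of ball_a, ball_b, nut, plate below 0.05 m/s and x of nut_center in the frame of tray between -0.053 and 0.053 m and y of nut_center in the frame of tray between -0.053 and 0.053 m and z of nut_center in the frame of tray between 0 and 0.04 m and x of plate_center in the frame of tray between -0.053 and 0.053 m and y of plate_center in the frame of tray between -0.053 and 0.053 m and z of plate_center in the frame of tray between 0 and 0.04 m and value of joint board below 0.03 rad); the robot touches nothing.
It fails at once if the robot grips or pushes a ball while it is on the board, instead of letting it roll off ((contact force between any of the fingers, the arm and ball_a above 0.5 N and x of ball_a_center in the frame of sorter between -0.105 and 0.055 m and y of ball_a_center in the frame of sorter between -0.11 and 0.11 m and z of ball_a_center in the frame of sorter between 0.05 and 0.085 m) or (contact force between any of the fingers, the arm and ball_b above 0.5 N and x of ball_b_center in the frame of sorter between -0.105 and 0.055 m and y of ball_b_center in the frame of sorter between -0.11 and 0.11 m and z of ball_b_center in the frame of sorter between 0.05 and 0.085 m)).
It fails at once if the nut or the plate slides off the board into the trough ((x of nut_center in the frame of sorter between 0.066 and 0.138 m and y of nut_center in the frame of sorter between -0.116 and 0.116 m and z of nut_center in the frame of sorter between 0.02 and 0.065 m) or (x of plate_center in the frame of sorter between 0.066 and 0.138 m and y of plate_center in the frame of sorter between -0.116 and 0.116 m and z of plate_center in the frame of sorter between 0.02 and 0.065 m)).
It fails at once if the bottle, the jar or the wrench is shifted by more than 3 cm (distance of any of bottle, jar, wrench from where it was at the start of the episode above 0.03 m).
It also fails if it takes over 72 s, if anything falls off the work surface, if the arm or the gripper's body presses on something with over 40 N, if the wrist force passes 120 N, or if a joint passes its speed limit or range.

## Working session

There is one attempt and no reset: what is moved stays moved. The work goes in short steps, Python scripts to look and compute and a shell command to move; the robot and the scene stay as the last step left them, time stands still between calls to the robot, and variables do not carry over. Pictures are saved under pics/ and viewed, and the job is handed in when it is done.

```bash
ls; mkdir -p pics; python3 - <<'E'
from bench import *
import cv2
o=get_obs()
for k,v in o.items(): print(k,v)
try: print(grip_point_offset)
except Exception as e: print(e)
for n in ["top","side"]:
    p=get_image(n); cv2.imwrite(f"pics/{n}0.png",p["image"][:,:,::-1])
    print(n,p["vfov"],p["cx"],p["cy"],p["extrinsics"],[k for k in p])
    for t in ["sorter","trough_mid","bar_mid","board_handle","ball_a_center","ball_b_center","nut_center","plate_center","tin","tray","bottle","jar","wrench"]:
        r=landmark_of(t,p); print(t,[(x["at"],round(x["conf"],2)) for x in r][:3])
E
```

```text
pics
time_s 0.0
qpos [-6.60276843e+01  2.02621481e+01  9.36290963e+01 -1.55959967e-03
  6.61882509e+01 -1.36745642e-01]
joint_vel [-0.05454241  0.06890434 -0.02119849 -0.09077102 -0.01619586 -0.06932236]
joint_torque [ 4.74284698e-04 -5.93839073e+01 -3.34220302e+01  6.97027682e-02
  2.33200227e-02 -9.76577667e-05]
tcp_pos [ 0.25509263 -0.57002341  0.21386724]
ee_rot [-1.79920502e+02  1.23623463e-03  2.41096929e+01]
force [-0.60788947  0.20513911  0.00290615]
moment [ 0.01298115  0.00748713 -0.02784401]
gripper_width 1.0015790131455147
0.0187
top 48.516852066076225 260.5791650093548 194.68132147420835 [[-3.60522025e-03  9.90631271e-01 -1.36516253e-01  3.12445632e-01]
 [-9.99769801e-01 -6.83229701e-04  2.14447844e-02  2.57971330e-02]
 [ 2.11506021e-02  1.36562141e-01  9.90405692e-01  1.33666339e+00]
 [ 0.00000000e+00  0.00000000e+00  0.00000000e+00  1.00000000e+00]] ['image', 'z_map', 'vfov', 'cx', 'cy', 'extrinsics', 'shot']
sorter [([0.5647, -0.0158, -0.0029], 0.81)]
trough_mid [([0.6677, -0.0298, 0.0305], 0.8)]
bar_mid [([0.6712, -0.0303, 0.1567], 0.57)]
board_handle [([0.4275, 0.00
[... 820 characters left out ...]
, 'extrinsics', 'shot']
sorter [([0.5647, -0.0164, 0.0055], 0.77)]
trough_mid [([0.6669, -0.0307, 0.0308], 0.6)]
bar_mid [([0.4768, 0.3241, 0.002], 0.66)]
board_handle [([0.4263, 0.0004, 0.0702], 0.9), ([0.5088, -0.0817, 0.0579], 0.25)]
ball_a_center [([0.545, -0.0376, 0.0725], 0.4)]
ball_b_center [([0.5451, 0.0127, 0.0722], 0.52)]
nut_center [([0.5629, 0.0635, 0.0615], 0.48), ([0.6755, -0.0326, 0.1588], 0.39)]
plate_center [([0.5083, -0.0841, 0.0611], 0.69)]
tin [([0.4466, -0.339, -0.0024], 0.81)]
tray [([0.4786, 0.3262, -0.0003], 0.88)]
bottle [([0.6867, 0.3139, -0.0007], 0.91)]
jar [([0.6672, -0.3593, 0.0007], 0.71), ([0.6647, -0.0324, 0.0311], 0.64)]
wrench [([0.25, 0.266, 0.0005], 0.7)]
```

View pics/top0.png

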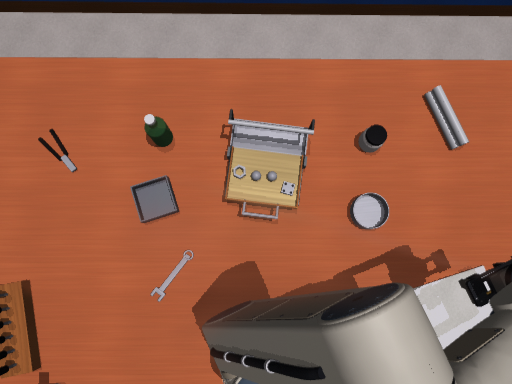

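View pics/side0.png

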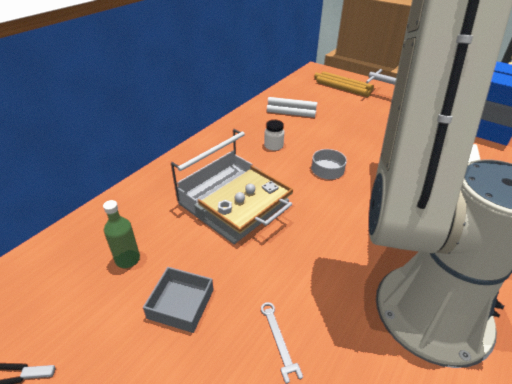

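The top view shows the handle at about (260,213), the nut at (240,172), the balls at (256,175) and (272,176), and the plate at (288,188). The sorter origin is about (0.5655, -0.017) with a yaw of about -7.2°. I'll move above the handle next.

```bash
python3 -m crank '[[[14.3,47.5,0,0,0,0.0854,24],[14.3,47.5,0,0,0,0.0854,24],[14.3,47.5,0,0,0,0.0854,24],[14.3,47.5,0,0,0,0.0854,24],[14.3,47.5,0,0,0,0.0854,24],[14.3,47.5,0,0,0,0.0854,24],[14.3,47.5,0,0,0,0.0854,24],[14.3,47.5,0,0,0,0.0854,24],[14.3,47.5,0,0,0,0.0854,24],[14.3,47.5,0,0,0,0.0854,24],[14.3,47.5,0,0,0,0.0854,24],[14.3,47.5,0,0,0,0.0854,24]]]' 10
cat > h.py <<'E'
from bench import *
import numpy as np, cv2
from scipy.spatial.transform import Rotation as R
def show(n,f):
    o=get_obs(); p=get_image(n); cv2.imwrite("pics/"+f,p["image"][:,:,::-1]); return o,p
def lm(t,p): 
    r=landmark_of(t,p); print(t,[(np.round(x["at"],4).tolist(),round(x["conf"],2)) for x in r][:3]); return r
def st():
    o=get_obs(); print(round(o["time_s"],2),np.round(o["tcp_pos"],4),np.round(o["ee_rot"],2),"F",np.round(o["force"],1),"w",round(o["gripper_width"]*91.9,1),"q",np.round(o["qpos"],1)); return o
def extr(o,p):
    if "extrinsics" in p: return p["extrinsics"]
    T=np.eye(4);T[:3,:3]=R.from_euler("xyz",o["ee_rot"],degrees=True).as_matrix();T[:3,3]=o["tcp_pos"];return T@p["T_tool_cam"]
def pts(o,p):
    z=p["z_map"];f=192/np.tan(np.radians(p["vfov"]/2));v,u=np.mgrid[0:384,0:512]
    P=np.stack([(u-p["cx"])/f*z,-(v-p["cy"])/f*z,-z],-1);E=extr(o,p)
    W=P@E[:3,:3].T+E[:3,3];W[z==0]=np.nan;return W
S0=np.array([0.5655,-0.0172]);YAW=np.radians(-7.2)
def tos(w):
    w=np.asarray(w,float);c,s=np.cos(YAW),np.sin(YAW);d=w[...,:2]-S0
    return np.stack([d[...,0]*c+d[...,1]*s,-d[...,0]*s+d[...,1]*c],-1)
def tow(a):
    c,s=np.cos(YAW),np.sin(YAW);return S0+np.array([a[0]*c-a[1]*s,a[0]*s+a[1]*c])
E
python3 - <<'E'
from h import *
st()
o,p=show("wrist","w1.png");print(p["T_tool_cam"],p["vfov"])
for t in ["board_handle","ball_a_center","nut_center","plate_center","sorter"]: lm(t,p)
o,p=show("top","t1.png")
for t in ["board_handle","trough_mid","nut_center","plate_center","sorter"]: lm(t,p)
E
```

```text
time_s: 2.6
tcp_pos: [0.4273, 0.0016, 0.215]
ee_rot: [179.9, -0.0, 83.0]
force: [0.2, -0.2, -0.2]
gripper_width: 0.261
2.6 [0.4273 0.0016 0.215 ] [179.93  -0.    83.03] F [ 0.2 -0.2 -0.2] w 24.0 q [  0.    2.1 116.5  -0.   61.4   7. ]
[[-5.23214252e-04  9.65041589e-01  2.62096276e-01  7.35637410e-02]
 [ 9.99999765e-01  3.88587352e-04  5.65483703e-04 -1.17102447e-03]
 [ 4.43867993e-04  2.62096511e-01 -9.65041565e-01 -1.70072396e-01]
 [ 0.00000000e+00  0.00000000e+00  0.00000000e+00  1.00000000e+00]] 58.82899443471979
board_handle [([0.4264, 0.0, 0.0683], 0.71)]
ball_a_center [([0.5467, -0.0373, 0.0682], 0.7), ([0.5452, 0.0154, 0.0703], 0.6)]
nut_center [([0.5606, 0.0596, 0.0602], 0.6)]
plate_center [([0.5065, -0.0909, 0.0611], 0.71)]
sorter [([0.5629, -0.0176, 0.0013], 0.7)]
board_handle []
trough_mid [([0.6707, -0.3508, 0.0012], 0.7), ([0.6663, -0.0312, 0.0282], 0.55), ([0.2543, 0.2667, -0.0004], 0.23)]
nut_center [([0.6694, -0.0303, 0.1524], 0.5)]
plate_center []
sorter [([0.5648, -0.0167, -0.0014], 0.85)]
```

View pics/w1.png

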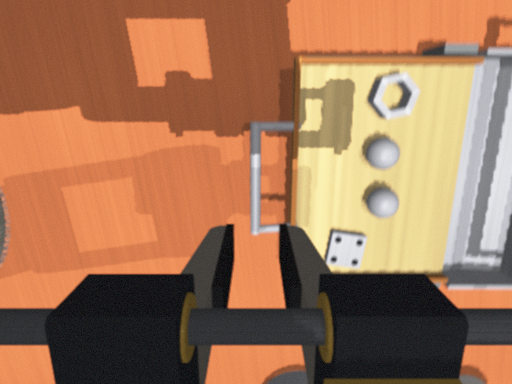

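The wrist view shows the handle bar (255,175) lined up with the jaws and clear of the rim. I'll descend now and take a light grip.

```bash
python3 -m crank '[[[-0.8,-1,-40,0,0,0,24],[0,0,-40,0,0,0,24],[0,0,-40,0,0,0,24],[0,0,-25,0,0,0,24],[0,0,-15,0,0,0,24],[0,0,-7,0,0,0,24],[0,0,0,0,0,0,24],[0,0,0,0,0,0,4],[0,0,0,0,0,0,4],[0,0,0,0,0,0,4],[0,0,0,0,0,0,4],[0,0,0,0,0,0,4]]]' 10
python3 - <<'E'
from h import *
st()
o,p=show("side","s1.png")
E
```

```text
time_s: 4.4
tcp_pos: [0.4259, -0.0015, 0.0483]
ee_rot: [-180.0, 0.0, 82.8]
force: [-4.1, -0.4, 8.1]
gripper_width: 0.101
4.4 [ 0.4259 -0.0015  0.0483] [-180.      0.     82.83] F [-4.1 -0.4  8.1] w 9.3 q [ -0.4  17.6 124.9  -0.   37.5   6.8]
```

View pics/s1.png

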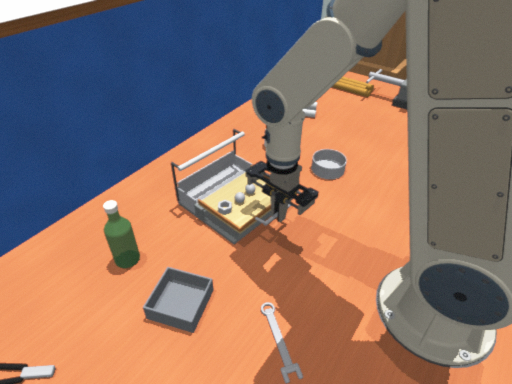

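```bash
python3 -m crank '[[[0.3,0,3,0,0,0,4],[0.4,0,3,0,0,0,4],[0.4,-0.1,3,0,0,0,4],[0.5,-0.1,3,0,0,0,4],[0.5,-0.1,3,0,0,0,4],[0.6,-0.1,3,0,0,0,4],[0.6,-0.1,3,0,0,0,4],[0.7,-0.1,3,0,0,0,4],[0.7,-0.1,3,0,0,0,4],[0.7,-0.1,3,0,0,0,4],[0,0,0,0,0,0,4],[0,0,0,0,0,0,4]]]' 10
python3 - <<'E'
from h import *
st()
o,p=show("side","s2.png")
cv2.imwrite("pics/s2.png",cv2.resize(p["image"][120:260,150:360,::-1],None,fx=3.5,fy=3.5))
E
```

```text
time_s: 5.65
tcp_pos: [0.4311, -0.0022, 0.0777]
ee_rot: [-180.0, -0.0, 82.8]
force: [-6.1, 2.0, -2.1]
gripper_width: 0.106
5.65 [ 0.4311 -0.0022  0.0777] [-179.96   -0.     82.82] F [-6.1  2.  -2.1] w 9.7 q [ -0.5  14.7 123.3   0.   42.1   6.7]
```

View pics/s2.png

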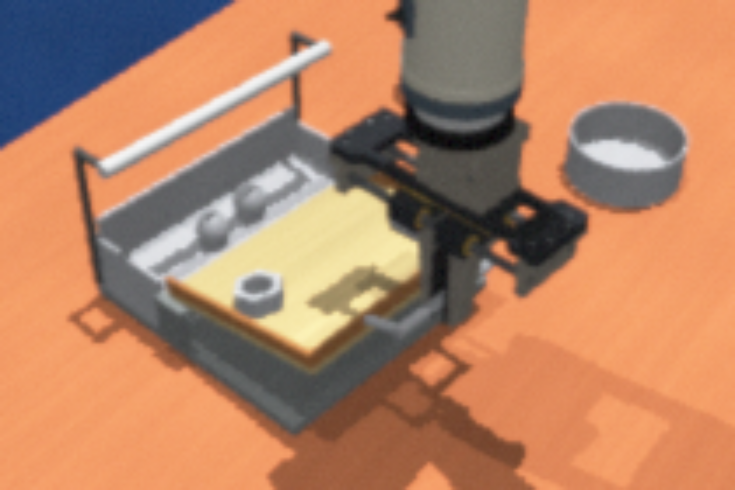

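Both balls, at about (213,230) and (250,200) in the crop, are in the trough, and the nut is still on the board. I'll lower the board, release it, and then back up and look.

```bash
python3 -m crank '[[[-0.7,0.1,-4,0,0,0,4],[-0.8,0.1,-4,0,0,0,4],[-0.8,0.1,-4,0,0,0,4],[-0.8,0.1,-4,0,0,0,4],[-0.7,0.1,-4,0,0,0,4],[-0.6,0.1,-4,0,0,0,4],[-0.5,0.1,-3,0,0,0,4],[-0.4,0,-2.5,0,0,0,4],[0,0,-1,0,0,0,4],[0,0,0,0,0,0,24],[0,0,0,0,0,0,24],[0,0,0,0,0,0,24]]]' 10
python3 -m crank '[[[0,0,0,0,0,0,24],[0,0,20,0,0,0,24],[0,0,40,0,0,0,24],[0,0,45,0,0,0,60],[0,0,45,0,0,0,60],[0,0,0,0,0,0,60]]]' 10
python3 - <<'E'
from h import *
st()
o,p=show("wrist","w3.png")
W=pts(o,p)
for t in ["board_handle","ball_a_center","nut_center","plate_center","sorter","trough_mid"]:
    for r in lm(t,p)[:2]:
        print("   S",np.round(tos(r["at"]),4))
np.save("W3.npy",W)
E
```

```text
time_s: 6.9
tcp_pos: [0.4276, -0.0017, 0.0476]
ee_rot: [179.9, -0.0, 82.8]
force: [-0.4, 0.5, -0.0]
gripper_width: 0.262
time_s: 7.5
tcp_pos: [0.43, -0.0016, 0.2026]
ee_rot: [179.4, -0.1, 82.8]
force: [-0.1, -0.5, -0.3]
gripper_width: 0.501
7.5 [ 0.43   -0.0016  0.2026] [ 1.7942e+02 -7.0000e-02  8.2830e+01] F [-0.1 -0.5 -0.3] w 46.0 q [ -0.4   2.9 117.3  -0.   59.2   6.8]
board_handle [([0.4256, -0.0014, 0.0669], 0.94)]
   S [-0.1408 -0.0019]
ball_a_center [([0.6624, -0.0533, 0.0452], 0.56), ([0.5653, -0.0181, 0.002], 0.16)]
   S [ 0.1007 -0.0237]
   S [-0.0001 -0.0009]
nut_center [([0.5595, 0.0616, 0.0613], 0.62)]
   S [-0.0158  0.0774]
plate_center [([0.5092, -0.0888, 0.0603], 0.85)]
   S [-0.0469 -0.0781]
sorter [([0.5645, -0.0181, 0.0003], 0.7)]
   S [-0.0009 -0.001 ]
trough_mid [([0.6663, -0.03, 0.0314], 0.98)]
   S [ 1.016e-01 -1.000e-04]
```

View pics/w3.png

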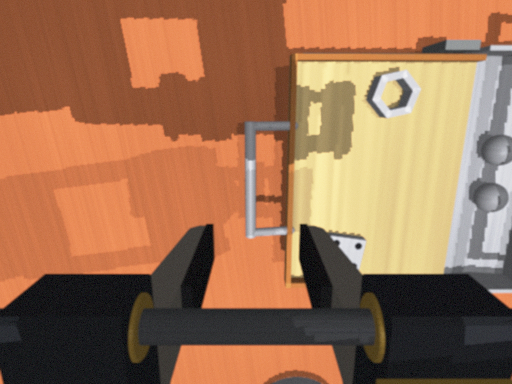

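```bash
python3 - <<'E'
from h import *
W=np.load("W3.npy")
for n,c,zr in [("nut",(.5595,.0616),(.066,.080)),("plate",(.5085,-.088),(.0605,.070))]:
    m=(np.hypot(W[...,0]-c[0],W[...,1]-c[1])<.03)&(W[...,2]>zr[0])&(W[...,2]<zr[1])
    P=W[m][:,:2]; print(n,len(P),"z",np.median(W[m][:,2]))
    h=cv2.convexHull((P*1000).astype(np.float32))
    print("rect",cv2.minAreaRect(h)); 
    hp=h[:,0]
    for sym in [0]:
        best=[]
        for a in range(0,180,3):
            d=np.array([np.cos(np.radians(a)),np.sin(np.radians(a))]);q=P@d*1000
            best.append((round(np.percentile(q,99.5)-np.percentile(q,.5),1),a,round((np.percentile(q,99.5)+np.percentile(q,.5))/2,1)))
        print(best)
m=(abs(W[...,0]-.55)<.05)&(abs(W[...,1]+.03)<.03); print("board z",np.nanmedian(W[m][:,2]))
E
```

```text
nut 1194 z 0.07270536203649883
rect ((560.25341796875, 65.67301940917969), (51.63578414916992, 37.06949234008789), 66.38289642333984)
[(np.float64(39.5), 0, np.float64(557.7)), (np.float64(39.6), 3, np.float64(560.1)), (np.float64(39.6), 6, np.float64(561.1)), (np.float64(39.4), 9, np.float64(560.4)), (np.float64(39.3), 12, np.float64(558.2)), (np.float64(39.8), 15, np.float64(554.9)), (np.float64(40.4), 18, np.float64(550.0)), (np.float64(41.3), 21, np.float64(544.0)), (np.float64(42.1), 24, np.float64(536.5)), (np.float64(42.9), 27, np.float64(527.4)), (np.float64(43.4), 30, np.float64(517.0)), (np.float64(43.9), 33, np.float64(505.1)), (np.float64(44.5), 36, np.float64(491.6)), (np.float64(45.5), 39, np.float64(476.5)), (np.float64(46.4), 42, np.float64(460.1)), (np.float64(47.2), 45, np.float64(442.4)), (np.float64(48.0), 48, np.float64(423.6)), (np.float64(48.8), 51, np.float64(403.6)), (np.float64(49.3), 54, np.float64(382.5)), (np.float64(49.6), 57, np.float64(360.3)), (np.float64(49.9), 60, np.float64(337.1)), (np.float64(50.0), 63, np.float64(313.0)), (np.float64(49.9), 66, 
[... 3750 characters left out ...]
p.float64(43.8), 135, np.float64(-418.4)), (np.float64(43.3), 138, np.float64(-433.6)), (np.float64(42.7), 141, np.float64(-447.6)), (np.float64(42.0), 144, np.float64(-460.3)), (np.float64(41.2), 147, np.float64(-471.9)), (np.float64(40.2), 150, np.float64(-482.0)), (np.float64(39.1), 153, np.float64(-490.9)), (np.float64(38.1), 156, np.float64(-498.5)), (np.float64(36.8), 159, np.float64(-504.7)), (np.float64(35.3), 162, np.float64(-509.4)), (np.float64(34.5), 165, np.float64(-513.2)), (np.float64(34.2), 168, np.float64(-515.8)), (np.float64(33.8), 171, np.float64(-517.1)), (np.float64(33.5), 174, np.float64(-517.0)), (np.float64(33.2), 177, np.float64(-515.5))]
board z 0.05518833989723837
```

```bash
python3 -m crank '[[[28,-27,12,0,0,0,56],[28,-27,12,0,0,0,56],[28,-27,12,0,0,0,56],[26,-27,12,0,0,0,56],[0,0,0,0,0,0,56],[0,0,0,0,0,0,56]]]' 10
cat >> h.py <<'E'
def fit(P,shape):
    "fit polygon orientation: min width over symmetric directions; P mm Nx2"
    n={"nut":(3,60),"plate":(2,90)}[shape]; best=None
    for a in np.arange(0,n[1],0.5):
        w=0;ds=[]
        for k in range(n[0]):
            t=np.radians(a+k*n[1]);d=np.array([np.cos(t),np.sin(t)]);q=P@d;lo,hi=np.percentile(q,[.5,99.5]);w+=hi-lo;ds.append((d,(lo+hi)/2))
        if best is None or w<best[0]:
            A=np.array([x[0] for x in ds]);b=np.array([x[1] for x in ds]);best=(w,a,np.linalg.lstsq(A,b,rcond=None)[0],w/n[0])
    return best[1:]
E
python3 - <<'E'
from h import *
st()
o,p=show("wrist","w4.png")
W=pts(o,p); np.save("W4.npy",W)
cc={}
for t in ["ball_a_center","nut_center","plate_center"]:
    cc[t]=lm(t,p)
    for r in cc[t]: print("   S",np.round(tos(r["at"]),4))
for n,zr in [("nut",(.066,.080)),("plate",(.060,.070))]:
    c=cc[n+"_center"]
    if not c: continue
    m=regions_of(n+"_center",p)[0]["region"]
    m&=(W[...,2]>zr[0])&(W[...,2]<zr[1])
    P=W[m][:,:2]*1000; print(n,len(P),np.median(W[m][:,2]),fit(P,n))
E
```

```text
time_s: 8.45
tcp_pos: [0.5357, -0.1098, 0.2437]
ee_rot: [-179.9, -0.0, 82.8]
force: [0.2, 0.5, -0.1]
gripper_width: 0.609
8.45 [ 0.5357 -0.1098  0.2437] [-1.7986e+02 -2.0000e-02  8.2760e+01] F [ 0.2  0.5 -0.1] w 56.0 q [-11.7  11.7 101.3   0.   67.1  -4.5]
ball_a_center [([0.663, -0.0521, 0.0427], 0.89), ([0.6689, -0.0014, 0.046], 0.26)]
   S [ 0.1011 -0.0224]
   S [0.1006 0.0286]
nut_center [([0.424, 0.0022, 0.0667], 0.71)]
   S [-0.1428  0.0015]
plate_center [([0.505, -0.0862, 0.0631], 0.96)]
   S [-0.0514 -0.076 ]
nut 254 0.07273825257546937 (np.float64(33.0), array([557.31085438,  47.60759168]), np.float64(19.18052090152163))
plate 1206 0.0651907219074783 (np.float64(74.0), array([507.9786034 , -85.93080054]), np.float64(35.50809000920398))
```

View pics/w4.png

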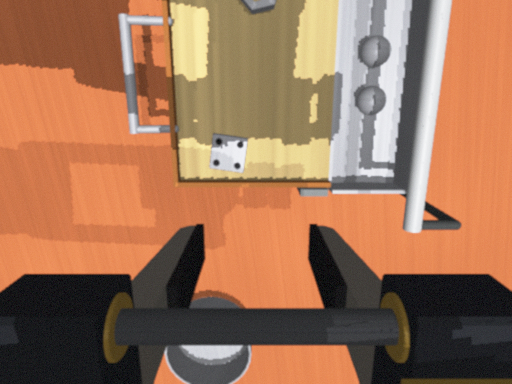

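The plate at about (228,153) is at (0.508, -0.086) with its sides at about -16°. I'll move above it.

```bash
python3 -m crank '[[[-14,12,-35,0,0,-0.077,50],[-14,12,-35,0,0,-0.077,50],[0,0,-35,0,0,0,50],[0,0,-32,0,0,0,50],[0,0,0,0,0,0,50],[0,0,0,0,0,0,50]]]' 10
python3 - <<'E'
from h import *
st()
E
```

```text
time_s: 9.35
tcp_pos: [0.5081, -0.0853, 0.1085]
ee_rot: [-179.9, 0.0, 74.0]
force: [-0.5, 0.1, 0.6]
gripper_width: 0.545
9.35 [ 0.5081 -0.0853  0.1085] [-179.95    0.     74.03] F [-0.5  0.1  0.6] w 50.1 q [ -9.7  18.2 112.3   0.   49.5   6.3]
```

```bash
python3 -m crank '[[[0,-0.5,-25,0,0,0,50],[0,0,-16,0,0,0,50],[0,0,-10,0,0,0,50],[0,0,0,0,0,0,50],[0,0,0,0,0,0,30],[0,0,0,0,0,0,30],[0,0,0,0,0,0,30],[0,0,0,0,0,0,30],[0,0,0,0,0,0,30],[0,0,15,0,0,0,30],[0,0,35,0,0,0,30],[0,0,40,0,0,0,30]]]' 30
python3 - <<'E'
from h import *
st()
E
```

```text
time_s: 10.55
tcp_pos: [0.5071, -0.0859, 0.1474]
ee_rot: [-179.8, 0.0, 74.0]
force: [0.5, 0.2, -1.0]
gripper_width: 0.383
10.55 [ 0.5071 -0.0859  0.1474] [-1.7985e+02  1.0000e-02  7.4000e+01] F [ 0.5  0.2 -1. ] w 35.2 q [ -9.8  15.1 110.6   0.   54.5   6.2]
```

```bash
python3 - <<'E'
from h import *
o,p=show("top","t5.png"); W=pts(o,p)
for t in ["tray","tin","bottle"]:
    lm(t,p); m=regions_of(t,p)[0]["region"]
    rim=m&(W[...,2]>.035)&(W[...,2]<.055)
    P=W[rim][:,:2]*1000
    if t=="tray": print(len(P),fit(P,"plate"))
    else: print(len(P), cv2.minEnclosingCircle(P.astype(np.float32)))
E
```

```text
tray [([0.4827, 0.3229, -0.0033], 0.68), ([0.4416, -0.3427, -0.0006], 0.16)]
258 (np.float64(18.0), array([480.76591038, 324.76423227]), np.float64(115.12195937583803))
tin [([0.4398, -0.3461, -0.0034], 0.59)]
161 ((442.9154968261719, -339.2406311035156), 56.51543426513672)
bottle [([0.6835, 0.3064, -0.0007], 0.75), ([0.6714, -0.3557, 0.0027], 0.44), ([0.6672, -0.0309, 0.0317], 0.25)]
40 ((673.5205078125, 301.9884338378906), 28.76268768310547)
```

```bash
python3 -m crank '[[[-2,42.7,0,0,0,0.066,30],[-2,42.7,0,0,0,0.066,30],[-2,42.7,0,0,0,0.066,30],[-2,42.7,0,0,0,0.066,30],[-2,42.7,0,0,0,0.066,30],[-2,42.7,0,0,0,0.066,30],[-2,42.7,0,0,0,0.066,30],[-2,42.7,0,0,0,0.066,30],[-2,42.7,0,0,0,0.066,30],[0,0,-40,0,0,0,30],[0,0,0,0,0,0,30],[0,0,0,0,0,0,30]]]' 30
python3 - <<'E'
from h import *
st()
E
```

```text
time_s: 12.1
tcp_pos: [0.4888, 0.2972, 0.1057]
ee_rot: [-179.8, 0.1, 108.0]
force: [0.7, -0.2, -0.3]
gripper_width: 0.388
12.1 [0.4888 0.2972 0.1057] [-1.7975e+02  6.0000e-02  1.0803e+02] F [ 0.7 -0.2 -0.3] w 35.7 q [ 31.2  23.  105.3  -0.   52.   13.1]
```

```bash
python3 -m crank '[[[0,0,-40,0,0,0,30],[0,0,-35,0,0,0,30],[0,0,-20,0,0,0,30],[0,0,0,0,0,0,30],[0,0,0,0,0,0,50],[0,0,0,0,0,0,50],[0,0,0,0,0,0,50],[0,0,20,0,0,0,50],[0,0,45,0,0,0,50],[0,0,50,0,0,0,50]]]' 30
python3 -m crank '[[[0,0,45,0,0,0,56],[6,-36,45,0,0,-0.07,56],[7,-45,0,0,0,-0.07,56],[7,-45,0,0,0,-0.07,56],[7,-45,0,0,0,-0.07,56],[7,-45,0,0,0,-0.07,56],[7,-45,0,0,0,-0.07,56],[0,0,0,0,0,0,56],[0,0,0,0,0,0,56]]]' 30
python3 - <<'E'
from h import *
st()
o,p=show("wrist","w6.png")
W=pts(o,p); 
cc=lm("nut_center",p)
for c in cc[:2]:
  c=c["at"]
  for th in (.066,):
    m=(np.hypot(W[...,0]-c[0],W[...,1]-c[1])<.027)&(W[...,2]>th)&(W[...,2]<.08)
    P=W[m][:,:2]*1000
    if len(P)>20: print(len(P),np.median(W[m][:,2]),fit(P,"nut"))
r=regions_of("nut_center",p)
for x in r[:2]:
    m=x["region"]&(W[...,2]>.066)&(W[...,2]<.08);P=W[m][:,:2]*1000
    if len(P)>20: print(x["conf"],len(P),fit(P,"nut"))
E
```

```text
time_s: 13.1
tcp_pos: [0.4895, 0.2978, 0.1284]
ee_rot: [-179.9, 0.0, 108.0]
force: [1.3, 0.7, -0.4]
gripper_width: 0.544
time_s: 14.0
tcp_pos: [0.5306, 0.0415, 0.2118]
ee_rot: [179.9, -0.0, 83.9]
force: [0.3, 0.6, 0.5]
gripper_width: 0.605
14.0 [0.5306 0.0415 0.2118] [ 1.7993e+02 -4.0000e-02  8.3870e+01] F [0.3 0.6 0.5] w 55.6 q [  4.3  12.1 105.1   0.   62.7  10.4]
nut_center [([0.5591, 0.0621, 0.0627], 0.58)]
817 0.07303488584159362 (np.float64(36.0), array([558.14562341,  61.18660093]), np.float64(35.730608905007706))
0.8 809 (np.float64(35.0), array([558.11390658,  61.18713165]), np.float64(35.66199690339291))
0.63 4340 (np.float64(26.0), array([578.04916897,   5.81642362]), np.float64(263.2767698238528))
```

View pics/w6.png

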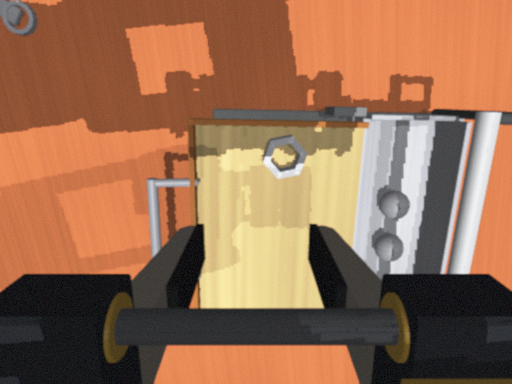

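The nut at about (285,157) is at (0.558, 0.061), with one flat normal at -24.5°. The plate was released over the tray and I'll check it when I'm back there.

```bash
python3 -m crank '[[[9,6,-30,0,0,-0.107,46],[9,6,-35,0,0,-0.107,46],[9,6,-35,0,0,-0.107,46],[0,0,-12,0,0,0,46],[0,0,0,0,0,0,46],[0,0,0,0,0,0,46]]]' 30
python3 - <<'E'
from h import *
st()
E
```

```text
time_s: 14.75
tcp_pos: [0.5575, 0.0607, 0.0999]
ee_rot: [180.0, -0.0, 65.8]
force: [0.6, -1.0, -0.1]
gripper_width: 0.5
14.75 [0.5575 0.0607 0.0999] [ 1.7998e+02 -1.0000e-02  6.5780e+01] F [ 0.6 -1.  -0.1] w 45.9 q [  6.1  22.4 107.1   0.   50.4  30.3]
```

```bash
python3 -m crank '[[[-0.2,-1.2,-20,0,0,0,46],[0,0,-14,0,0,0,46],[0,0,-7,0,0,0,46],[0,0,0,0,0,0,46],[0,0,0,0,0,0,30],[0,0,0,0,0,0,30],[0,0,0,0,0,0,30],[0,0,0,0,0,0,30],[0,0,15,0,0,0,30],[0,0,35,0,0,0,30],[0,0,40,0,0,0,30],[0,0,0,0,0,0,30]]]' 30
python3 - <<'E'
from h import *
st()
E
```

```text
time_s: 15.95
tcp_pos: [0.5604, 0.0593, 0.1528]
ee_rot: [179.6, -0.2, 65.6]
force: [0.6, 0.1, -0.2]
gripper_width: 0.387
15.95 [0.5604 0.0593 0.1528] [179.6   -0.23  65.58] F [ 0.6  0.1 -0.2] w 35.6 q [  5.9  18.5 104.9   0.   56.2  30.3]
```

```bash
python3 -m crank '[[[-9.6,32.2,0,0,0,0.0822,30],[-9.6,32.2,0,0,0,0.0822,30],[-9.6,32.2,0,0,0,0.0822,30],[-9.6,32.2,0,0,0,0.0822,30],[-9.6,32.2,0,0,0,0.0822,30],[-9.6,32.2,0,0,0,0.0822,30],[-9.6,32.2,0,0,0,0.0822,30],[-9.6,32.2,0,0,0,0.0822,30],[-9.6,32.2,0,0,0,0.0822,30],[0,0,-40,0,0,0,30],[0,0,0,0,0,0,30],[0,0,0,0,0,0,30]]]' 30
python3 - <<'E'
from h import *
st()
o,p=show("side","s7.png")
cv2.imwrite("pics/s7.png",cv2.resize(p["image"][150:350,80:300,::-1],None,fx=3,fy=3))
o,p=show("wrist","w7.png")
E
```

```text
time_s: 17.15
tcp_pos: [0.4698, 0.3478, 0.107]
ee_rot: [-179.8, 0.1, 108.0]
force: [0.2, -0.4, -1.1]
gripper_width: 0.384
17.15 [0.4698 0.3478 0.107 ] [-1.7981e+02  7.0000e-02  1.0796e+02] F [ 0.2 -0.4 -1.1] w 35.3 q [ 36.4  23.8 103.7  -0.   52.7  18.4]
```

View pics/s7.png

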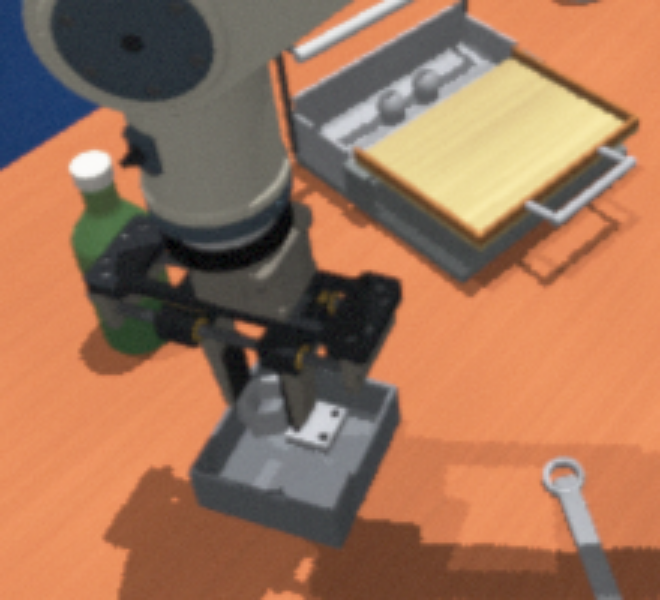

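View pics/w7.png

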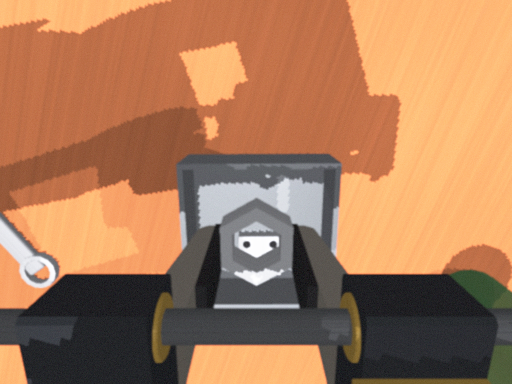

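The side view shows the plate lying in the tray at about (320,425), with the nut held above the free half. I'll lower the nut into it.

```bash
python3 -m crank '[[[2.9,1,-40,0,0,0,30],[0,0,-36,0,0,0,30],[0,0,-20,0,0,0,30],[0,0,0,0,0,0,30],[0,0,0,0,0,0,48],[0,0,0,0,0,0,48],[0,0,0,0,0,0,48],[0,0,20,0,0,0,48],[0,0,45,0,0,0,48],[0,0,50,0,0,0,48],[0,0,50,0,0,0,48],[0,0,0,0,0,0,48]]]' 30
python3 - <<'E'
from h import *
st()
o,p=show("wrist","w8.png")
for t in ("nut_center","plate_center"): lm(t,p)
o,p=show("top","t8.png"); W=pts(o,p)
E
```

```text
time_s: 18.45
tcp_pos: [0.4774, 0.3525, 0.1854]
ee_rot: [179.3, -0.2, 108.0]
force: [0.7, 0.7, -0.3]
gripper_width: 0.522
18.45 [0.4774 0.3525 0.1854] [179.28  -0.24 107.97] F [ 0.7  0.7 -0.3] w 48.0 q [36.3 18.7 99.8  0.  60.7 18.3]
nut_center [([0.4726, 0.3497, 0.0099], 0.93)]
plate_center [([0.4883, 0.2973, 0.0142], 0.62)]
```

View pics/w8.png

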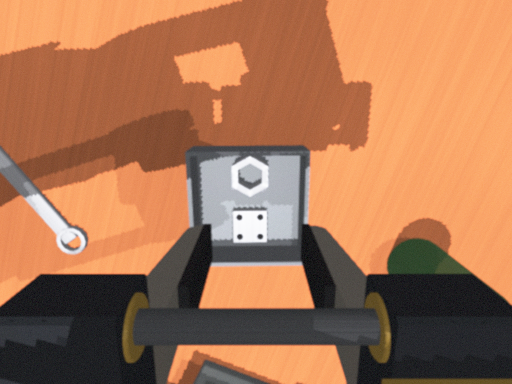

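Both parts are in the tray: nut at (250,175), plate at (250,226). Next I'll fit the ball positions from the earlier depth map.

```bash
python3 - <<'E'
from h import *
from scipy.optimize import least_squares
W=np.load("W4.npy")
for c in [(.663,-.0521),(.6689,-.0014)]:
    m=(np.hypot(W[...,0]-c[0],W[...,1]-c[1])<.016)&(W[...,2]>.046)&(W[...,2]<.066)
    P=W[m]; r=least_squares(lambda q:np.linalg.norm(P-q,axis=1)-.015,[*c,.045],loss="soft_l1",f_scale=.001)
    print(len(P),np.round(r.x,4),"S",np.round(tos(r.x),4),np.median(np.abs(r.fun)))
# required pose
ys=np.array([.125,.992,0]);xs=np.array([.992,-.125,0]);th=np.radians(33)
d=np.array([*(np.sin(th)*xs[:2]),-np.cos(th)]);print("tool z",d)
E
```

```text
665 [ 0.6623 -0.0525  0.0443] S [ 0.1005 -0.0229] 0.0003425976240276733
663 [ 0.6685 -0.005   0.0441] S [0.1006 0.025 ] 0.00038656340601626003
tool z [ 0.54028192 -0.06807988 -0.83867057]
```

```bash
python3 -m crank '[[[11,-42.6,8,0,0,0.1414,60],[11,-42.6,8,0,0,0.1414,60],[11,-42.6,8,0,0,0.1414,60],[11,-42.6,8,0,0,0.1414,60],[11,-42.6,0,0,0,0.1414,60],[11,-42.6,0,0,0,0.1414,60],[11,-42.6,0,0,0,0.1414,60],[11,-42.6,0,0,0,0.1414,60],[0,0,0,-0.018,-0.143,0,60],[0,0,0,-0.018,-0.143,0,60],[0,0,0,-0.018,-0.143,0,60],[0,0,0,-0.018,-0.143,0,60]]]' 30
python3 - <<'E'
from h import *
o=st()
print(R.from_euler("xyz",o["ee_rot"],degrees=True).as_matrix().round(3))
o,p=show("wrist","w9.png"); W=pts(o,p); np.save("W9.npy",W)
for r in lm("ball_a_center",p): print(np.round(tos(r["at"]),4))
E
```

```text
time_s: 19.85
tcp_pos: [0.5603, 0.0104, 0.2079]
ee_rot: [179.7, 33.2, 172.5]
force: [1.0, -1.9, -0.8]
gripper_width: 0.654
19.85 [0.5603 0.0104 0.2079] [179.72  33.22 172.52] F [ 1.  -1.9 -0.8] w 60.1 q [  5.1   1.6 126.9 -19.6  20.  -60.9]
[[-0.829  0.128  0.544]
 [ 0.109  0.992 -0.066]
 [-0.548  0.004 -0.837]]
ball_a_center [([0.6665, -0.0513, 0.0414], 0.62)]
[ 0.1045 -0.0212]
```

View pics/w9.png

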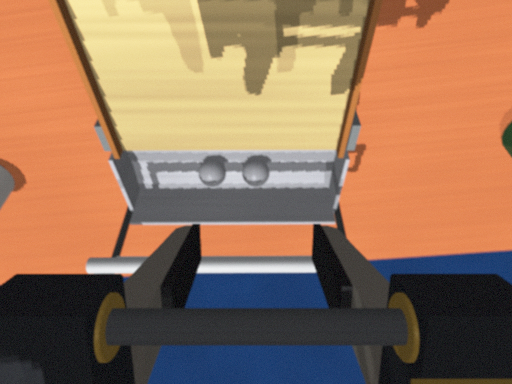

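The wrist view shows the balls at about (211,170) and (256,170) in the trough, with the bar below them in the picture.

```bash
cat >> h.py <<'E'
from scipy.optimize import least_squares
def ball(W,c):
    c=np.array(c,float)
    for k in range(2):
        m=(np.hypot(W[...,0]-c[0],W[...,1]-c[1])<.016)&(W[...,2]>.044)&(W[...,2]<.066)
        P=W[m]
        if len(P)<30: return None
        r=least_squares(lambda q:np.linalg.norm(P-q,axis=1)-.015,[*c,.045],loss="soft_l1",f_scale=.001); c=r.x[:2]
    print("ball",len(P),np.round(r.x,4),"S",np.round(tos(r.x),4)); return r.x
E
python3 - <<'E'
from h import *
W=np.load("W9.npy")
ball(W,(.6623,-.0525));B=ball(W,(.6685,-.005))
E
```

```text
ball 516 [ 0.6623 -0.0516  0.0445] S [ 0.1004 -0.022 ]
ball 505 [ 0.6684 -0.0042  0.0444] S [0.1005 0.0258]
```

```bash
python3 -m crank '[[[24,-2.8,-36,0,0,0,35],[24,-2.8,-36,0,0,0,35],[24,-2.8,-36,0,0,0,35],[24,-2.8,-36,0,0,0,35],[0,0,0,0,0,0,35],[0,0,0,0,0,0,35]]]' 30
python3 - <<'E'
from h import *
o=st()
print(R.from_euler("xyz",o["ee_rot"],degrees=True).as_matrix().round(3))
o,p=show("wrist","w10.png")
W=pts(o,p);ball(W,(.6623,-.0525));ball(W,(.6685,-.005))
E
```

```text
time_s: 20.55
tcp_pos: [0.6419, -0.003, 0.0927]
ee_rot: [-179.6, 33.2, 172.5]
force: [0.6, -1.1, -0.5]
gripper_width: 0.379
20.55 [ 0.6419 -0.003   0.0927] [-179.55   33.18  172.51] F [ 0.6 -1.1 -0.5] w 34.9 q [  3.1  20.7 122.8 -58.1   7.3 -23.3]
[[-0.83   0.135  0.542]
 [ 0.109  0.991 -0.079]
 [-0.547 -0.007 -0.837]]
ball 1256 [ 0.6623 -0.0515  0.0445] S [ 0.1004 -0.0219]
ball 1238 [ 0.6684 -0.0041  0.0444] S [0.1005 0.0259]
```

View pics/w10.png

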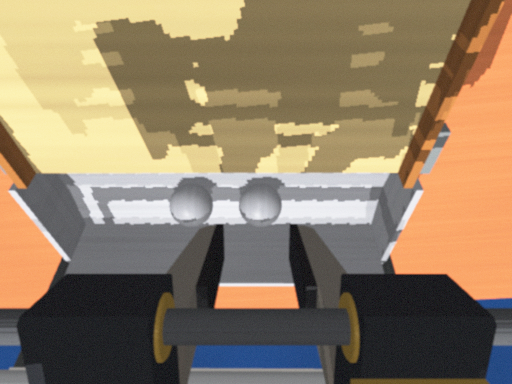

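The wrist is near its singularity at this lean (q5 = 7°). I'll fit the arm geometry from the recorded poses and choose a better lean angle.

```bash
cat > kin.py <<'E'
from h import *
D=[([.2551,-.57002,.21387],20.262,93.629,66.188),([.4273,.0016,.215],2.1,116.5,61.4),([.4259,-.0015,.0483],17.6,124.9,37.5),([.4311,-.0022,.0777],14.7,123.3,42.1),([.43,-.0016,.2026],2.9,117.3,59.2),([.5357,-.1098,.2437],11.7,101.3,67.1),([.5081,-.0853,.1085],18.2,112.3,49.5),([.4888,.2972,.1057],23,105.3,52.),([.5575,.0607,.0999],22.4,107.1,50.4),([.4698,.3478,.107],23.8,103.7,52.7)]
def pl(v,a,b,c):
    a1,d1,L1,L2,de,L3=v;a,b,c=map(np.radians,(a,b,c))
    return np.array([a1+L1*np.sin(a)+L2*np.sin(a+b+de)+L3*np.sin(a+b+c),d1+L1*np.cos(a)+L2*np.cos(a+b+de)+L3*np.cos(a+b+c)])
def res(v): return np.concatenate([pl(v,*d[1:])-[np.hypot(*d[0][:2]),d[0][2]] for d in D]+[1e-3*(v-V0)])
V0=np.array([0.,.3,.45,.45,0.,.3])
s=least_squares(res,V0); v=s.x
if __name__=="__main__":
    print(v.round(3),np.abs(s.fun[:-6]).max())
    # 3D FK: q4,q5,q6 spherical-wrist
    def fk(q):
        q=np.radians(q)
        a1,d1,L1,L2,de,L3=v
        r=a1+L1*np.sin(q[1])+L2*np.sin(q[1]+q[2]+de);z=d1+L1*np.cos(q[1])+L2*np.cos(q[1]+q[2]+de)
        M=R.from_euler("z",q[0])*R.from_euler("y",q[1]+q[2])*R.from_euler("z",q[3])*R.from_euler("y",q[4])*R.from_euler("z",q[5])
        w=np.array([r*np.cos(q[0]),r*np.sin(q[0]),z]); return w+M.apply([0,0,L3]),M
    for q in [[3.1,20.7,122.8,-58.1,7.3,-23.3],[5.1,1.6,126.9,-19.6,20.,-60.9]]:
        t,M=fk(q);print(t.round(4),M.as_matrix().round(3).tolist())
    xs=np.array([.992,-.125,0]);ys=np.array([.125,.992,0])
    t,M0=fk([3.1,20.7,122.8,-58.1,7.3,-23.3])
    for B in ([.6684,-.0041,.0444],[.6623,-.0515,.0445]):
     for th in (25,27,28,30,33,38,40):
      d=np.sin(np.radians(th))*xs-np.cos(np.radians(th))*np.array([0,0,1])
      for back in (0,60,150):
        T=np.array(B)+.008*d-back/1000*d
        f=lambda q:np.concatenate([(fk(q)[0]-T)*10,fk(q)[1].apply([0,0,1])-d,[fk(q)[1].apply([0,1,0])@d*0+ (fk(q)[1].apply([1,0,0])@ys)]])
        r=least_squares(f,[0,20,123,-40,12,-40],bounds=([-150,-52,4,-74,0,-172],[150,120,152,254,154,172]))
        print(th,back,r.x.round(1),round(r.cost,7))
E
python3 kin.py
```

```text
[0.    0.219 0.566 0.498 0.118 0.283] 0.0007034938155525972
[0.5998 0.002  0.0798] [[-0.133, -0.83, 0.541], [-0.991, 0.108, -0.079], [0.007, -0.547, -0.837]]
[0.5187 0.0137 0.1949] [[-0.128, -0.83, 0.543], [-0.992, 0.109, -0.067], [-0.004, -0.547, -0.837]]
25 0 [ -1.6  29.7 111.3  12.4  13.1 172. ] 0.0044479
25 60 [ -1.8  22.9 113.3  12.   17.9 172. ] 0.0060302
25 150 [ -2.1  12.7 114.6  11.3  26.6 172. ] 0.0091428
27 0 [ -1.4  29.6 112.4  12.7  10.1 172. ] 0.0039111
27 60 [ -1.5  22.6 114.6  12.3  14.7 172. ] 0.0054172
27 150 [ -1.9  12.2 116.4  11.6  23.3 172. ] 0.0084685
28 0 [ -1.2  29.6 112.9  12.8   8.6 172. ] 0.003651
28 60 [ -1.4  22.5 115.3  12.4  13.1 172. ] 0.0051167
28 150 [ -1.8  11.9 117.3  11.7  21.7 172. ] 0.008134
30 0 [ -1.   29.5 114.   13.1   5.5 172. ] 0.0031487
30 60 [ -1.1  22.4 116.7  12.7   9.9 172. ] 0.0045285
30 150 [ -1.4  11.5 119.1  12.   18.4 172. ] 0.0074704
33 0 [ -0.5  29.6 115.5  13.5   0.9 172. ] 0.0024444
33 60 [-1.000e-01  2.260e+01  1.203e+02  5.560e+01  0.000e+00  1.300e+02] 0.0051714
33 150 [ -0.9  11.1 121.7  12.5  13.2 172. ] 0.0064883
38 0 
[... 876 characters left out ...]
  -4.9   23.5 -172. ] 1.3e-06
30 0 [  -3.7   29.3  113.8  -14.     7.1 -163.1] 0.0
30 60 [  -3.5   22.1  116.4   -9.1   11.7 -167.9] 0.0
30 150 [  -3.2   11.2  118.7   -5.8   20.2 -171.1] 0.0
33 0 [  -3.7   29.3  115.5  -40.5    3.  -136.6] 0.0
33 60 [  -3.4   22.1  118.4  -17.4    6.9 -159.6] 0.0
33 150 [  -3.    10.7  121.4   -8.8   15.2 -168. ] 0.0
38 0 [  -4.    29.3  116.   -74.     1.1 -103.4] 0.0021901
38 60 [  -3.4   22.2  120.8  -74.     2.  -103. ] 0.0003792
38 150 [ -4.5  10.4 126.   10.    5.2 172. ] 0.001035
40 0 [  -4.2   29.3  116.1  -74.     0.6 -103.6] 0.0049728
40 60 [  -3.7   22.2  121.   -74.     1.5 -103.2] 0.0020387
40 150 [ -4.2  10.5 127.6  10.2   1.5 172. ] 0.0007692
```

```bash
sed -i 's/    # 3D FK.*/    v[5]+=.078;v[1]+=.078/; s/(fk(q)\[1\].apply(\[1,0,0\])@ys)/fk(q)[1].apply([1,0,0])@ys+1/; s/fk(q)\[1\].apply(\[0,1,0\])@d\*0+/fk(q)[1].apply([0,1,0])@ys,/; s/(25,27,28,30,33,38,40)/(25,27,28,30,33)/; s/\[0,20,123,-40,12,-40\]/[0,20,118,-25,12,-60]/' kin.py; python3 kin.py
```

```text
[0.    0.219 0.566 0.498 0.118 0.283] 0.0007034938155525972
[ 0.642  -0.0042  0.0925] [[-0.133, -0.83, 0.541], [-0.991, 0.108, -0.079], [0.007, -0.547, -0.837]]
[0.561  0.0085 0.2076] [[-0.128, -0.83, 0.543], [-0.992, 0.109, -0.067], [-0.004, -0.547, -0.837]]
25 0 [  1.6  28.5 114.6 -17.1  12.7 -65.4] 0.0
25 60 [  2.   21.4 116.4 -12.8  17.9 -69.5] 0.0
25 150 [  2.8  10.9 117.5  -9.2  27.2 -72.7] 0.0
27 0 [  1.8  28.4 116.  -24.8   9.7 -57.5] 0.0
27 60 [  2.3  21.2 118.1 -17.2  14.7 -64.9] 0.0
27 150 [  3.2  10.2 119.7 -11.6  23.9 -70.1] 0.0
28 0 [  1.9  28.4 116.7 -30.8   8.3 -51.5] 0.0
28 60 [  2.4  21.1 119.  -20.3  13.1 -61.7] 0.0
28 150 [  3.3   9.9 120.7 -13.1  22.3 -68.5] 0.0
30 0 [  2.1  28.5 118.1 -51.    5.9 -31.1] 0.0
30 60 [  2.7  21.  120.6 -29.5  10.  -52.4] 0.0
30 150 [  3.7   9.5 122.8 -16.9  18.9 -64.4] 0.0
33 0 [  2.1  28.5 119.  -74.    4.9  -8.1] 0.0003932
33 60 [  3.1  21.1 123.1 -59.5   6.5 -22. ] 0.0
33 150 [  4.3   9.  125.9 -26.5  14.1 -54.4] 0.0
25 0 [ -3.7  28.2 115.2  -7.4  11.7 -79.6] 0.0
25 60 [ -3.5  21.  117.1  -5.4  17.  -81.5] 0.0
25 150 [ -3.2  10.4 118.2  -3.8  26.5 -83. ] 0.0
27 0 [ -3.6  28.1 116.7 -11.2   8.4 -75.7] 0.0
27 60 [ -3.4  20.8 118.8  -7.4  13.6 -79.4] 0.0
27 150 [ -3.    9.7 120.4  -4.8  23.1 -81.9] 0.0
28 0 [ -3.5  28.1 117.4 -14.6   6.8 -72.2] 0.0
28 60 [ -3.3  20.7 119.6  -8.8  11.9 -77.9] 0.0
28 150 [ -2.9   9.4 121.4  -5.5  21.3 -81.2] 0.0
30 0 [ -3.5  28.2 118.8 -30.9   3.6 -56. ] 0.0
30 60 [ -3.2  20.6 121.3 -13.7   8.4 -73. ] 0.0
30 150 [ -2.8   8.9 123.5  -7.2  17.8 -79.3] 0.0
33 0 [ -3.6  28.2 119.8 -74.    1.7 -12.9] 0.0003382
33 60 [ -3.   20.7 123.8 -40.6   3.5 -46. ] 0.0
33 150 [ -2.5   8.4 126.6 -11.9  12.3 -74.4] 0.0
```

```bash
python3 -m crank '[[[0.7,1,-0.5,0.0025,0.02,0,35],[0.7,1,-0.5,0.0025,0.02,0,35],[0.7,1,-0.5,0.0025,0.02,0,35],[0.7,1,-0.5,0.0025,0.02,0,35],[0,0,0,0.0025,0.02,0,35],[0,0,0,0,0,0,35],[0,0,0,0,0,0,35]]]' 30
python3 - <<'E'
from h import *
o=st()
print(R.from_euler("xyz",o["ee_rot"],degrees=True).as_matrix().round(3))
E
```

```text
time_s: 21.3
tcp_pos: [0.6442, 0.0024, 0.0924]
ee_rot: [-179.8, 27.6, 172.5]
force: [0.9, 1.1, 0.3]
gripper_width: 0.382
21.3 [0.6442 0.0024 0.0924] [-179.76   27.59  172.5 ] F [0.9 1.1 0.3] w 35.1 q [  2.9  20.9 118.5 -20.8  14.3 -60.5]
[[-0.879  0.133  0.459]
 [ 0.116  0.991 -0.065]
 [-0.463 -0.004 -0.886]]
```

```bash
python3 -m crank '[[[5.6,-1.6,-11,0,0,0,35],[5.6,-1.2,-11,0,0,0,35],[5.6,-0.8,-11,0,0,0,35],[5.6,-0.8,-11,0,0,0,35],[5.7,-0.6,-11,0,0,0,35],[0,0,0,0,0,0,35],[0,0,0,0,0,0,35]]]' 30
python3 - <<'E'
from h import *
o=st()
o,p=show("wrist","w11.png")
E
```

```text
time_s: 22.0
tcp_pos: [0.6724, -0.0028, 0.035]
ee_rot: [-179.7, 27.5, 172.5]
force: [0.4, -0.8, 1.1]
gripper_width: 0.382
22.0 [ 0.6724 -0.0028  0.035 ] [-179.71   27.48  172.54] F [ 0.4 -0.8  1.1] w 35.1 q [  2.1  28.7 116.3 -30.8   9.2 -50.9]
```

View pics/w11.png

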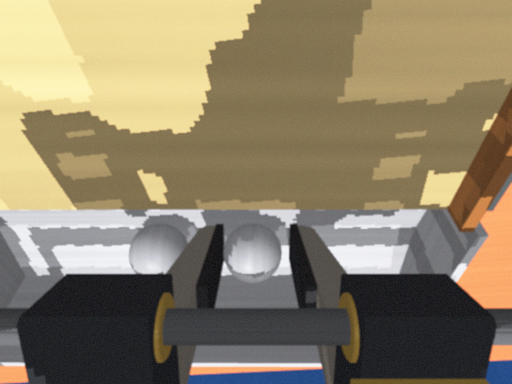

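The ball at (252,252) sits between the fingers, so I'll close on it and withdraw along the tool axis.

```bash
python3 -m crank '[[[0,0,0,0,0,0,24],[0,0,0,0,0,0,24],[0,0,0,0,0,0,24],[0,0,0,0,0,0,24],[-5.5,0.7,10.6,0,0,0,24],[-9,1.1,17.5,0,0,0,24],[-11,1.4,21,0,0,0,24],[-14,1.8,27,0,0,0,24],[-14,1.8,27,0,0,0,24],[-14,1.8,27,0,0,0,24],[0,0,0,0,0,0,24],[0,0,0,0,0,0,24]]]' 20
python3 - <<'E'
from h import *
o=st()
o,p=show("wrist","w12.png")
W=pts(o,p);ball(W,(.6623,-.0525))
E
```

```text
time_s: 23.25
tcp_pos: [0.605, 0.0059, 0.1669]
ee_rot: [-179.7, 27.6, 172.5]
force: [0.0, 0.6, -1.3]
gripper_width: 0.311
23.25 [0.605  0.0059 0.1669] [-179.73   27.61  172.52] F [ 0.   0.6 -1.3] w 28.5 q [  3.6  10.6 120.1 -14.   22.7 -67.2]
ball 733 [ 0.6623 -0.0516  0.0445] S [ 0.1004 -0.022 ]
```

View pics/w12.png

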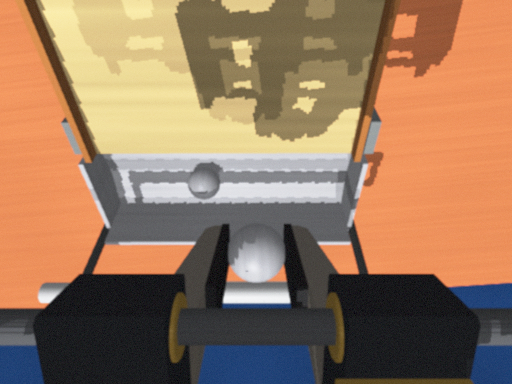

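```bash
python3 -m crank '[[[-16.2,-34.6,0,0,0,-0.065,24],[-16.2,-34.6,0,0,0,-0.065,24],[-16.2,-34.6,0,0,0,-0.065,24],[-16.2,-34.6,-5,0,0,-0.065,24],[-16.2,-34.6,-5,0,0,-0.065,24],[-16.2,-34.6,-5,0,0,-0.065,24],[-16.2,-34.6,-10,0,0,-0.065,24],[-16.2,-34.6,-10,0,0,-0.065,24],[-16.2,-34.6,-10,0,0,-0.065,24],[-16.2,-34.6,-10,0,0,-0.065,24],[0,0,0,0,0,0,24],[0,0,0,0,0,0,24]]]' 20
python3 - <<'E'
from h import *
o=st()
print(R.from_euler("xyz",o["ee_rot"],degrees=True).as_matrix().round(3))
o,p=show("wrist","w13.png"); lm("tin",p)
E
```

```text
time_s: 24.5
tcp_pos: [0.4419, -0.3403, 0.1097]
ee_rot: [-179.7, 27.4, 135.2]
force: [-0.7, 0.8, -0.6]
gripper_width: 0.313
24.5 [ 0.4419 -0.3403  0.1097] [-179.69   27.36  135.23] F [-0.7  0.8 -0.6] w 28.7 q [-34.5  12.8 127.8 -22.   13.4 -59.4]
[[-0.63   0.706  0.322]
 [ 0.625  0.708 -0.328]
 [-0.46  -0.005 -0.888]]
tin [([0.4438, -0.3407, 0.0028], 0.69)]
```

View pics/w13.png

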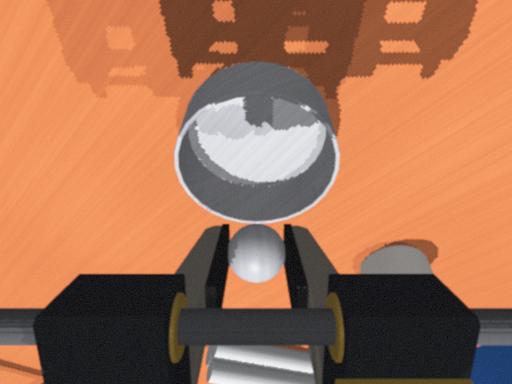

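```bash
python3 -m crank '[[[0.5,0,0,0.073,0.073,0,24],[0.5,0,-10,0.073,0.073,0,24],[0,0,-20,0.073,0.073,0,24],[0,0,-30,0,0,0,24],[0,0,-25,0,0,0,24],[0,0,0,0,0,0,24],[0,0,0,0,0,0,24]]]' 20
python3 - <<'E'
from h import *
o=st()
E
```

```text
time_s: 25.3
tcp_pos: [0.444, -0.3393, 0.0265]
ee_rot: [-179.8, 9.7, 135.3]
force: [-0.4, -0.0, -1.5]
gripper_width: 0.313
25.3 [ 0.444  -0.3393  0.0265] [-179.79    9.73  135.35] F [-0.4 -0.  -1.5] w 28.8 q [-36.5  25.3 117.   -3.3  28.1 -79. ]
```

```bash
python3 -m crank '[[[0,0,-4,0,0,0,24],[0,0,0,0,0,0,40],[0,0,0,0,0,0,44],[0,0,0,0,0,0,44],[0,0,25,0,0,0,44],[0,0,40,0,0,0,44],[0,0,40,0,0,0,44],[0,0,35,0,0,0,44]]]' 20
python3 - <<'E'
from h import *
o=st()
o,p=show("wrist","w14.png")
E
```

```text
time_s: 26.1
tcp_pos: [0.4438, -0.3403, 0.1648]
ee_rot: [-179.8, 9.9, 135.2]
force: [0.9, 0.3, -0.1]
gripper_width: 0.479
26.1 [ 0.4438 -0.3403  0.1648] [-179.81    9.85  135.25] F [ 0.9  0.3 -0.1] w 44.0 q [-36.6  12.7 111.9  -2.2  45.6 -80.5]
```

View pics/w14.png

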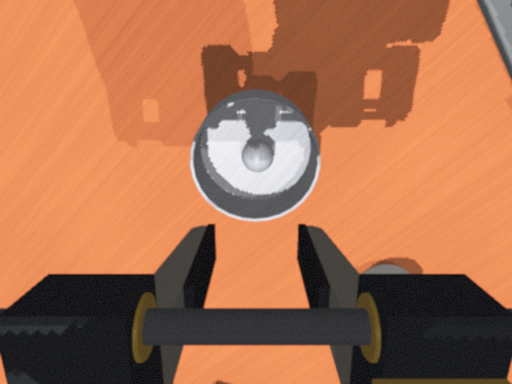

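The first ball is in the tin at (258,155). I'll go back for the second.

```bash
python3 -m crank '[[[21,36.8,2,0,0,0.081,40],[21,36.8,2,0,0,0.081,40],[21,36.8,2,0,0,0.081,40],[21,36.8,2,0,0,0.081,40],[21,36.8,0,0,0,0.081,40],[21,36.8,0,0,0,0.081,40],[21,36.8,0,0,0,0.081,40],[21,36.8,0,0,0,0.081,40],[0,0,0,-0.0137,-0.1022,0,40],[0,0,0,-0.0137,-0.1022,0,40],[0,0,0,-0.0137,-0.1022,0,40],[0,0,0,0,0,0,40]]]' 20
python3 - <<'E'
from h import *
o=st()
print(R.from_euler("xyz",o["ee_rot"],degrees=True).as_matrix().round(3))
o,p=show("wrist","w15.png")
W=pts(o,p);ball(W,(.6623,-.0525))
E
```

```text
time_s: 27.35
tcp_pos: [0.6081, -0.0453, 0.1686]
ee_rot: [-179.8, 27.4, 172.4]
force: [-0.1, 0.4, -0.6]
gripper_width: 0.434
27.35 [ 0.6081 -0.0453  0.1686] [-179.77   27.36  172.43] F [-0.1  0.4 -0.6] w 39.9 q [ -3.   10.8 119.5  -6.   22.5 -80.4]
[[-0.88   0.134  0.455]
 [ 0.117  0.991 -0.065]
 [-0.46  -0.004 -0.888]]
ball 760 [ 0.6623 -0.0516  0.0444] S [ 0.1004 -0.022 ]
```

View pics/w15.png

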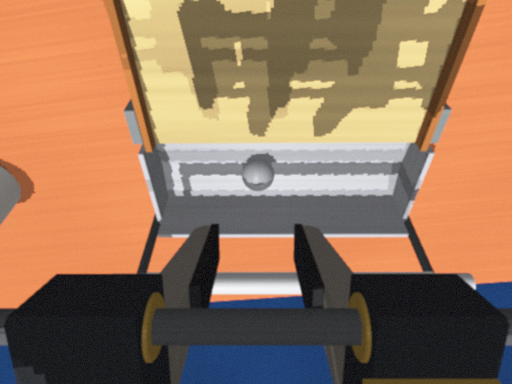

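```bash
python3 -m crank '[[[5,-0.8,-28,0,0,0,40],[12,-1.5,-24,0,0,0,40],[12,-1.4,-23.5,0,0,0,40],[12,-1.4,-23,0,0,0,40],[10,-1,-20,0,0,0,40],[7.5,-0.7,-14,0,0,0,40],[0,0,0,0,0,0,40],[0,0,0,0,0,0,40]]]' 20
python3 - <<'E'
from h import *
o=st()
o,p=show("wrist","w16.png")
E
```

```text
time_s: 28.2
tcp_pos: [0.6711, -0.0531, 0.038]
ee_rot: [-179.8, 27.4, 172.4]
force: [0.4, 1.4, -0.0]
gripper_width: 0.433
28.2 [ 0.6711 -0.0531  0.038 ] [-179.75   27.45  172.37] F [ 0.4  1.4 -0. ] w 39.8 q [ -3.5  28.3 116.3 -15.1   8.3 -71.4]
```

View pics/w16.png

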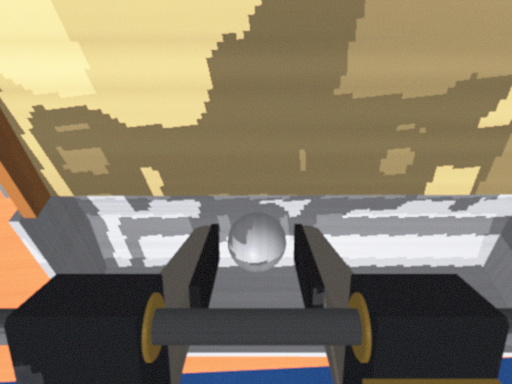

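```bash
python3 -m crank '[[[-4,0.8,-2,0,0,0,40],[0,0,0,0,0,0,40],[0,0,0,0,0,0,24],[0,0,0,0,0,0,24],[0,0,0,0,0,0,24],[0,0,0,0,0,0,24],[-5.5,0.7,10.6,0,0,0,24],[-9,1.1,17.5,0,0,0,24],[-11,1.4,21,0,0,0,24],[-14,1.8,27,0,0,0,24],[-14,1.8,27,0,0,0,24],[-14,1.8,27,0,0,0,24]]]' 20
python3 - <<'E'
from h import *
o=st()
o,p=show("wrist","w17.png")
E
```

```text
time_s: 29.45
tcp_pos: [0.5971, -0.0429, 0.1669]
ee_rot: [-179.8, 27.4, 172.4]
force: [0.6, -0.1, -1.1]
gripper_width: 0.309
29.45 [ 0.5971 -0.0429  0.1669] [-179.82   27.43  172.38] F [ 0.6 -0.1 -1.1] w 28.4 q [ -2.8   9.9 120.9  -6.4  21.9 -79.8]
```

View pics/w17.png

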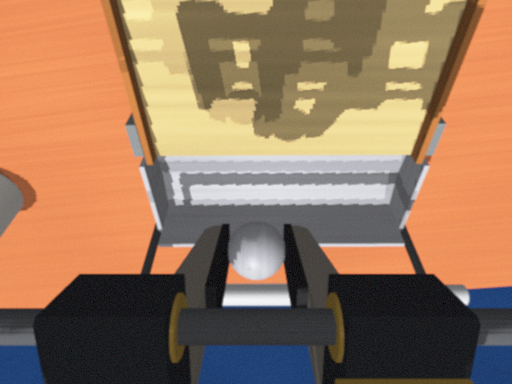

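```bash
python3 -m crank '[[[-17,-28.2,0,0,0,-0.065,24],[-17,-28.2,0,0,0,-0.065,24],[-17,-28.2,0,0,0,-0.065,24],[-17,-28.2,-5,0,0,-0.065,24],[-17,-28.2,-5,0,0,-0.065,24],[-17,-28.2,-5,0,0,-0.065,24],[-17,-28.2,-10,0,0,-0.065,24],[-17,-28.2,-10,0,0,-0.065,24],[-17,-28.2,-10,0,0,-0.065,24],[-17,-28.2,-10,0,0,-0.065,24],[0,0,0,0.073,0.073,0,24],[0,0,0,0.073,0.073,0,24]]]' 20
python3 -m crank '[[[0,0,0,0.073,0.073,0,24],[0,0,0,0,0,0,24],[0,0,0,0,0,0,24]]]' 20
python3 - <<'E'
from h import *
o=st()
o,p=show("wrist","w18.png"); W=pts(o,p)
o,p=show("side","s18.png")
E
```

```text
time_s: 30.7
tcp_pos: [0.4263, -0.3249, 0.11]
ee_rot: [-179.7, 16.0, 135.1]
force: [-1.0, -0.8, -1.5]
gripper_width: 0.31
time_s: 31.0
tcp_pos: [0.4278, -0.3262, 0.1104]
ee_rot: [-179.6, 10.5, 135.1]
force: [-1.0, 1.0, -0.9]
gripper_width: 0.316
31.0 [ 0.4278 -0.3262  0.1104] [-179.63   10.52  135.07] F [-1.   1.  -0.9] w 29.0 q [-36.2  15.3 117.4  -3.2  37.  -78.8]
```

View pics/w18.png

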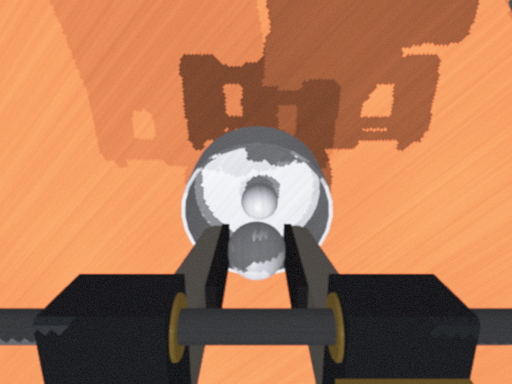

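```bash
python3 - <<'E'
from h import *
o,p=show("wrist","w19.png"); W=pts(o,p)
m=np.zeros((384,512),bool); m[180:216,240:282]=1
P=W[m&(W[...,2]>.02)&(W[...,2]<.04)]
r=least_squares(lambda q:np.linalg.norm(P-q,axis=1)-.015,[*np.median(P,0)[:2],.019],loss="soft_l1",f_scale=.001);print(len(P),r.x.round(4))
E
```

```text
889 [ 0.444  -0.3407  0.019 ]
```

```bash
python3 -m crank '[[[-2,2,-30,0,0,0,24],[0,0,-25,0,0,0,24],[0,0,-15,0,0,0,24],[0,0,0,0,0,0,24],[0,0,0,0,0,0,37],[0,0,0,0,0,0,37],[0,0,0,0,0,0,37],[0,0,30,0,0,0,37],[0,0,45,0,0,0,37],[0,0,45,0,0,0,37],[0,0,0,0,0,0,37],[0,0,0,0,0,0,37]]]' 20
python3 - <<'E'
from h import *
o=st()
o,p=show("wrist","w20.png")
E
```

```text
time_s: 32.35
tcp_pos: [0.4268, -0.3248, 0.1625]
ee_rot: [-179.7, 10.6, 135.1]
force: [0.2, 0.6, -0.8]
gripper_width: 0.409
32.35 [ 0.4268 -0.3248  0.1625] [-179.68   10.64  135.08] F [ 0.2  0.6 -0.8] w 37.5 q [-36.1  10.6 115.2  -2.8  43.7 -79.3]
```

View pics/w20.png

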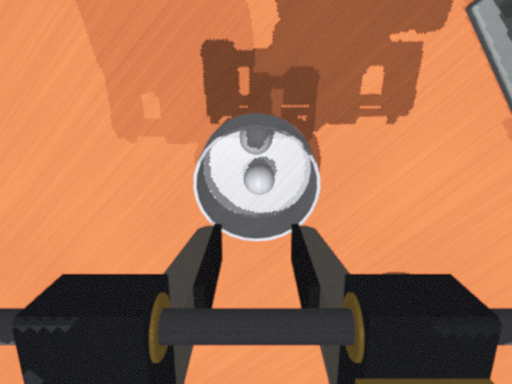

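Both balls are in the tin, at (257,140) and (260,180). I'll do one last check on motion, the board and the tray.

```bash
python3 -m crank '[[[0,0,40,0,0,0,37],[0,0,0,0,0,0,37],[0,0,0,0,0,0,37],[0,0,0,0,0,0,37],[0,0,0,0,0,0,37],[0,0,0,0,0,0,37],[0,0,0,0,0,0,37],[0,0,0,0,0,0,37]]]' 20
python3 - <<'E'
from h import *
o=st()
o,p=show("wrist","w21.png")
lm("ball_a_center",p)
o,p=show("top","t21.png"); W=pts(o,p)
for t in ("board_handle","nut_center","plate_center","bottle","jar","wrench"): lm(t,p)
cv2.imwrite("pics/t21.png",cv2.resize(p["image"][80:300,110:420,::-1],None,fx=2.5,fy=2.5))
E
```

```text
time_s: 33.2
tcp_pos: [0.426, -0.3242, 0.2006]
ee_rot: [-179.6, 10.4, 135.1]
force: [0.1, -0.5, -0.2]
gripper_width: 0.401
33.2 [ 0.426  -0.3242  0.2006] [-179.64   10.4   135.09] F [ 0.1 -0.5 -0.2] w 36.8 q [-36.1   7.7 113.   -2.6  49.1 -79.7]
ball_a_center []
board_handle [([0.4265, -0.0021, 0.0683], 0.69)]
nut_center [([0.4699, 0.3513, 0.013], 0.48)]
plate_center [([0.5634, -0.0167, -0.0058], 0.5), ([0.4906, 0.2943, 0.0076], 0.43)]
bottle [([0.6845, 0.3066, -0.0004], 0.7)]
jar [([0.6715, -0.3547, -0.0021], 0.71), ([0.4163, -0.3157, 0.0187], 0.54)]
wrench [([0.2493, 0.2674, -0.001], 0.93), ([0.5654, -0.019, -0.0047], 0.29), ([0.6818, 0.3092, 0.0014], 0.15)]
```

View pics/w21.png

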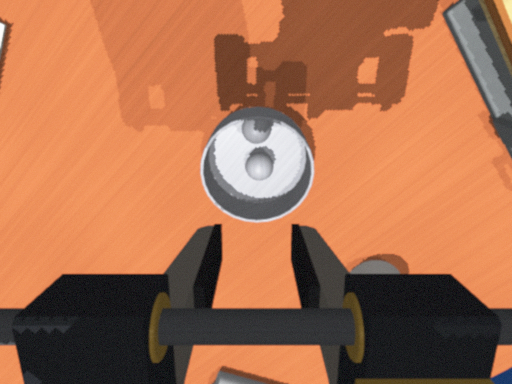

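View pics/t21.png

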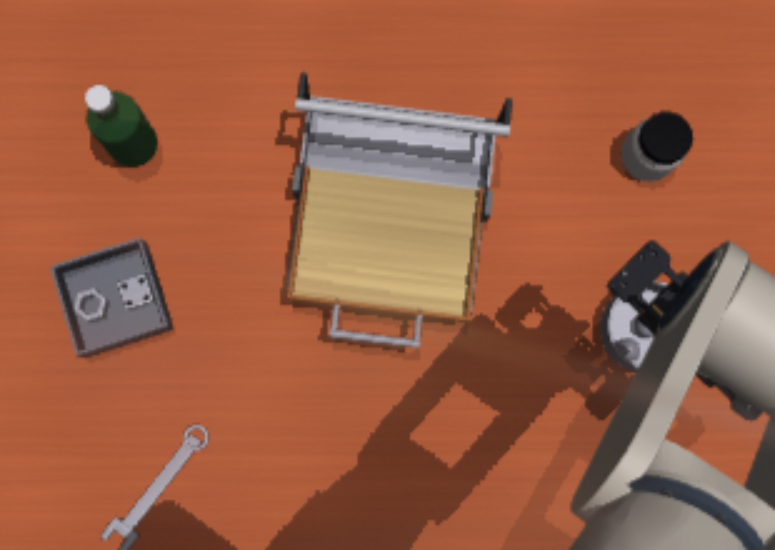

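```bash
python3 -c "
from bench import *
print(job_done())"
```

```text
the job is handed in; nothing more can be done
None
```

The job is finished and handed in at about 33 s of the 72 s allowed; `job_done()` gives no verdict.

**What I did:**
- I gripped the handle and lifted the board to about 0.16 rad. Both balls rolled into the trough while the nut and plate stayed put, and I lowered the board back onto its rest.
- I then put the plate and nut in the square tray.
- I took the balls out of the trough one at a time with the tool leaning about 27°, and put them in the tin.

**Last checks:**
- **Tray:** the nut and plate lie in it, each about 27 mm from its middle.
- **Tin:** both balls are inside and looked still in two pictures taken about 0.85 s apart. One is near the centre; the other is probably against the wall, about 37 mm from the axis. That distance comes from a network report made under the jar's name.
- **Board:** it is level, with the handle back at its starting position.
- **Bystanders:** the bottle, jar and wrench are within a few millimetres of where they started.
- **Robot:** the gripper was empty and clear, with no contact force.

**Checks that failed or disagreed:**
- **Network reports:** in the final pictures the network found no ball in the tin, so I went by the pictures themselves. It also gave a false plate position on the sorter ahead of the correct one in the tray.
- **Lean angle:** my first lean of 33° for the balls brought the wrist close to a singularity and it stopped short, so I reduced it to about 27°.

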